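# Let a ratchet carousel back to its home stop

## Robot

A 6-joint arm with a two-finger parallel gripper is mounted at the origin on a cart in front of the work surface, level with it; the furniture and walls round the work are solid. World frame = base frame: x ahead of the robot, y to its left, z up, the work surface at z = 0. Lengths are in mm, angles in rad, forces in N, time in s.
With the tool pointing down it reaches from about 275 to 850 mm from the base axis. Payload 5.2 kg.
Tool frame: the origin (TCP) lies between the finger pads; the fingertips stand ahead of it and the grasp point (between the pads) lies 8 mm behind it (r.tips_ahead is the x of the fingertips in the tool frame, in mm); x points along the fingers, z is the direction in which the jaws open and shut, and the axes are right-handed (so a half turn about x gives the same grasp; the last joint's range is limited). The gripper opens to 85 mm and grips with 20 to 120 N. Pads are 22 mm wide; open, the fingers measure 114 mm over their backs; the gripper's body (76 mm by 85 mm) begins 54 mm behind the grasp point. The pads swing forward as they close: fully open they stand 13 mm farther back than shut.
Start: joints at [0.948, 0.259, 1.535, -0, 1.348, -0.203], TCP at [224.147, 502.258, 212.41] pointing down, gripper open.
Joint ranges: [-3.14, 3.14], [-0.91, 2.08], [0.19, 2.58], [-1.22, 4.36], [0.22, 2.71], [-3.12, 3.12]. Speed limits (rad/s): [2.57, 2.57, 3.14, 3.14, 3.14, 3.14].

## Interface

Orientations are given as a rotation vector (axis times angle).
In Python, from plant import r gives the robot as it stands.
- The arm moves only by the tool jog_arm, never from a script. Its argument "motion" is a list of rows, each a list of 3 entries, a list of its own where there are three numbers: the shift along the world's x, y, z in m, then the turn, a rotation vector about the world's x, y, z in degrees, then the finger opening in m, from 0 to 0.0854. A call has 1 to 8 rows; each row is the pose to reach, as a shift and turn from the pose commanded when the call began; what a row does not reach only later rows make up. A row lasts 1/10 s, in which the tool goes at most 50 mm and 8.59 degrees, less where a joint would pass 70% of its speed; a pose out of reach is approached as far as the arm can. A call with a gripper value outside its range is refused whole. The fingers move at their own pace and stop on an object; "grip_force" is the grip in N (left out, the last holds). Time passes only in rows, so rows that repeat a pose let the fingers close. It gives the time, the measured TCP pose, the force and the opening at its end, in the units of the state.
- r.get_obs(): the state, without advancing time (a new reading comes with each control period).
- r.grab_frame(name): name is "scene" or "top" or "wrist"; returns the picture (384x512x3 uint8, red, green, blue); there is no depth.
- r.camera_model(name): a dict with "intrinsics" (3x3 intrinsics, pixels), "world_to_cam" (4x4, takes a point from world to camera coordinates). Camera axes: x right, y down, z forward; pixel columns grow to the right and rows downward; lengths in mm; the calibration is good to about 2 mm. The wrist camera is an equidistant fisheye: a pixel r from the principal point sees the ray r / f radians off the axis. A picture is of the moment at which its call begins: read the wrist's pose just before it. camera_model takes no time and is no camera call; for the wrist camera it gives the pose at the moment of the call.
- r.close_job(): hands the job in, once; it reports no verdict.
The state is a dict: "clock": time; "q": joint angles; "qd": joint speeds; "effort": joint torques, N m; "eef_pos": TCP position; "orientation": TCP orientation; "contact_force": force on the tool from outside, world axes, zero at the start; "moment": the same for the moment, N m; "opening": finger opening in mm.
Only numpy, scipy, OpenCV 4.12 (cv2) and the standard library are available. Lean on these libraries where they do the work, as an engineer would, in place of code of your own. Each camera call takes 0.05 s, during which the arm holds its last target. There are 200 camera calls.

## Task

The cuvette carousel has been indexed forward and its ratchet pawl keeps it from turning back. Throw the pawl's lever right over to its far side, so that the pawl is lifted off the teeth and stays clear, then turn the wheel backward (anticlockwise seen from above) by its T-handle until it is fully home against its stop. Leave the pawl thrown back and let go.

Things in the scene. Friction and masses are not known exactly. Their poses are not given: they have to be found in the camera images.
- pawl_lever (a point): Centre of the black grip (12 mm wide along own y) of the pawl's lever, 114 mm beside the wheel's axis. Pawl down: own z is up, grip 89 mm above the worktop; its hinge, parallel to own y, lies 42 mm along own +x and 35 mm below. Axes turn with the lever. Lifting swings the grip on a 55 mm arc up, over the top and down the +x side. Posts beside it, toward the wheel, are 63 mm high.
- pawl (a joint): Lift angle of the pawl, rad: 0 fully down, up to 0.35 while it lies on the teeth, 1.9 thrown right over against its limit. Left below about 0.9 it falls back onto the teeth by its weight, near 1.05 it may balance, past 1.2 it falls over to 1.9 and stays. While down it lets the wheel turn back no more than one tooth (20 degrees).
- wheel_handle (a point): Centre of the black T-handle bar on the axis of the dark steel wheel with bright saw teeth (152 mm across, with four clear cuvettes). Bar 64 mm long (own x), 14 mm thick (own y), 32 mm high, from 74 to 106 mm above the worktop; own z is up, the axes turn with the wheel. The cuvettes (clear upper halves) reach 67 mm above the worktop, 44 mm from the axis: keep fingertips above 69 mm.
- wheel (a joint): How far the wheel stands forward of home, rad: 0 at the home stop, growing clockwise seen from above, so turning back is anticlockwise. Starts at 0.8 to 1.3 and stays where it is left; needs about 0.06 N m with the pawl clear. At home a steel lug on the wheel's rim meets an upright pin on the base, on the side facing the robot.

How it is judged (in metres and radians):
On the way, in this order (a step that is already met when the one before it is completed fails the run):
1. the pawl is thrown over, clear of the teeth, while the wheel is still forward of home (value of joint pawl above 1.2 rad and value of joint wheel above 0.3 rad), for 0.2 s.
2. the wheel is turned back to home with the pawl clear (value of joint pawl above 1.2 rad and value of joint wheel below 0.15 rad), for 0.2 s.
At the end, for the whole second after the job is handed in: The wheel stands within 0.15 rad (8.6 degrees) of its home stop and at rest, and the pawl is left thrown over (more than 1.2 rad up) (all of step 2 and velocity of joint wheel between -0.05 and 0.05 rad/s); the robot touches nothing.
It also fails if it takes over 40 s, if anything falls off the work surface, if the arm or the gripper's body presses on something with over 40 N, if the wrist force passes 120 N, or if a joint passes its speed limit or range.

## Working session

There is one attempt and no reset: what is moved stays moved. The work goes in short steps, Python scripts to look and compute and a tool call to move; the robot and the scene stay as the last step left them, time stands still between calls to the robot, and variables do not carry over. Pictures are saved under pics/ and viewed, about 8 in all and at most 12, crops included, and the job is handed in when it is done.

Besides the shell and the picture viewer there is one more tool, called after "Request:" as name(argument=value, ...), one argument or row to a line, values as JSON. jog_arm: Moves the arm, as the interface text tells. Its arguments: {"type":"object","properties":{"motion":{"type":"array","items":{"type":"array"}},"grip_force":{"type":"number"}},"required":["motion"]}

```bash
mkdir -p pics; ls; python3 - <<'E'
from plant import r
import cv2,numpy as np
o=r.get_obs();print(o['clock'],o['eef_pos'],o['orientation'],r.tips_ahead,o['opening'])
for n in('top','scene'):
    cv2.imwrite(f'pics/{n}0.png',r.grab_frame(n)[:,:,::-1]);c=r.camera_model(n);print(n,np.round(c['intrinsics'],1).tolist(),np.round(c['world_to_cam'],3).tolist())
a=[cv2.imread(f'pics/{n}0.png') for n in('top','scene')]
E
```

```text
pics
0.0 [223.80193733 501.80098919 211.5739756 ] [-0.89544114  1.38077632  0.8943344 ] 11.0 85.57497222696031
top [[446.9, 0.0, 254.5], [0.0, 446.9, 190.8], [0.0, 0.0, 1.0]] [[0.012, -1.0, 0.012, 127.531], [-0.989, -0.014, -0.15, 534.11], [0.15, -0.01, -0.989, 864.506], [0.0, 0.0, 0.0, 1.0]]
scene [[370.5, 0.0, 253.2], [0.0, 370.5, 189.5], [0.0, 0.0, 1.0]] [[0.597, -0.802, -0.001, -216.78], [-0.612, -0.455, -0.647, 451.778], [0.519, 0.387, -0.762, 594.808], [0.0, 0.0, 0.0, 1.0]]
```

View pics/top0.png

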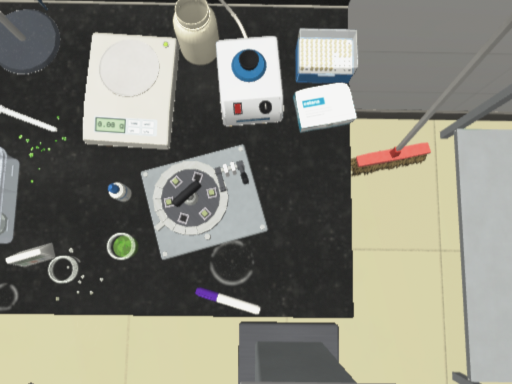

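View pics/scene0.png

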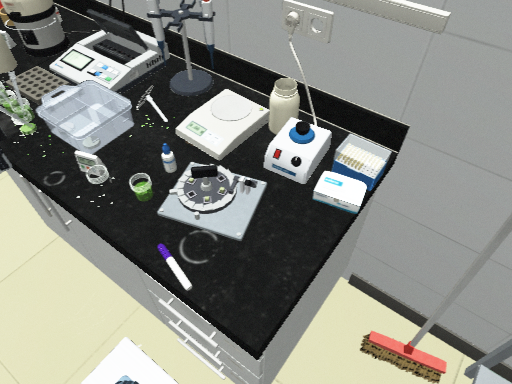

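```bash
python3 - <<'E'
import cv2,numpy as np
a=cv2.imread('pics/top0.png')[140:265,130:275];b=cv2.imread('pics/scene0.png')[155:245,150:275]
a=cv2.resize(a,None,fx=4,fy=4,interpolation=cv2.INTER_CUBIC)
cv2.imwrite('pics/c1.png',a)
b=cv2.resize(b,None,fx=5,fy=5,interpolation=cv2.INTER_CUBIC);cv2.imwrite('pics/c2.png',b)
E
```

```text
(no output)
```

View pics/c1.png

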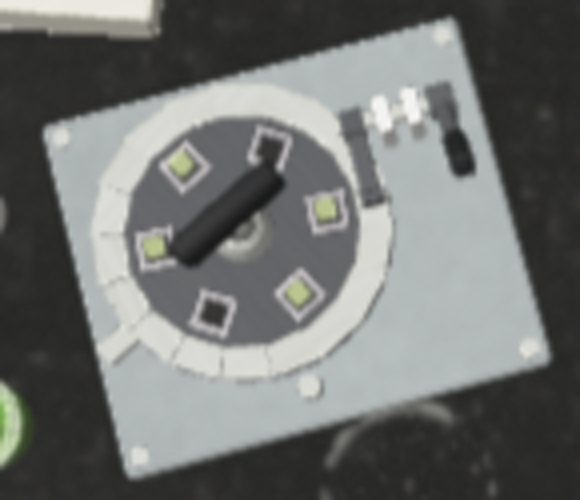

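View pics/c2.png

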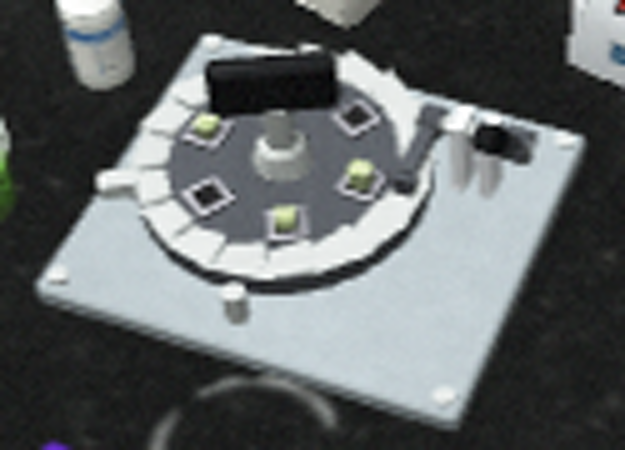

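```bash
cat > h.py <<'E'
from plant import r
import cv2,numpy as np
def ray(n,uv):
    c=r.camera_model(n);T=np.array(c['world_to_cam']);R=T[:3,:3];o=-R.T@T[:3,3]
    d=R.T@np.linalg.solve(np.array(c['intrinsics']),[uv[0],uv[1],1]);return o,d/np.linalg.norm(d)
def plane(n,uv,z):
    o,d=ray(n,uv);return o+d*(z-o[2])/d[2]
def tri(a,b):
    (o1,d1),(o2,d2)=ray('top',a),ray('scene',b)
    s=np.linalg.lstsq(np.c_[d1,-d2],o2-o1,rcond=None)[0];p,q=o1+s[0]*d1,o2+s[1]*d2
    return (p+q)/2,np.linalg.norm(p-q)
def blob(f,roi,th):
    im=cv2.imread(f).max(2);x0,y0,x1,y1=roi
    m=(im[y0:y1,x0:x1]<th).astype(np.uint8)
    n,l,st,ce=cv2.connectedComponentsWithStats(m);k=1+np.argmax(st[1:,4])
    p=np.argwhere(l==k)[:,::-1].astype(np.float32)+[x0,y0]
    return ce[k]+[x0,y0],st[k,4],cv2.minAreaRect(p.astype(np.float32))
E
python3 - <<'E'
from h import *
np.set_printoptions(precision=1,suppress=True)
ht=blob('pics/top0.png',(168,175,206,212),50);hs=blob('pics/scene0.png',(186,160,222,182),50)
gt=blob('pics/top0.png',(238,168,252,186),55);gs=blob('pics/scene0.png',(243,177,255,188),55)
print(ht,hs,gt,gs)
print('handle',tri(ht[0],hs[0]),plane('top',ht[0],92))
print('grip',tri(gt[0],gs[0]),plane('top',gt[0],91))
g=lambda x,y:(130+x/4,140+y/4)
# wheel rim: bright ring fit at z~45
for n,p,z in [('lug',g(112,348),45),('pin',g(310,383),40),('post1',g(383,110),60),('post2',g(413,105),60),('bl',g(130,475),8),('br',g(550,360),8),('tr',g(452,18),8),('tl',g(45,125),8),('bar1',g(185,250),106),('bar2',g(270,180),106),('hub',g(243,230),50)]: print(n,plane('top',p,z))
E
```

```text
(array([188.4, 193.9]), np.int32(132), ((188.2743377685547, 194.11505126953125), (6.961334228515625, 32.737083435058594), 41.18592834472656)) (array([204.5, 168.3]), np.int32(402), ((203.5, 169.0), (18.0, 35.0), 90.0)) (array([244.4, 177.7]), np.int32(43), ((244.35000610351562, 177.5500030517578), (10.11928653717041, 4.110960960388184), 71.56504821777344)) (array([248.8, 182.8]), np.int32(45), ((248.94119262695312, 182.73529052734375), (8.48874568939209, 5.3357834815979), 14.03624439239502))
handle (array([514.9, 258. , 107.9]), np.float64(1.2897275195313607)) [516.7 260.6  92. ]
grip (array([550.3, 153.8,  93.5]), np.float64(2.7182958326103726)) [549.8 154.8  91. ]
lug [456.4 324.9  45. ]
pin [440.6 227.   40. ]
post1 [575.4 192.6  60. ]
post2 [578.2 177.8  60. ]
bl [394.3 320.5   8. ]
br [455.6 106.4   8. ]
tr [636.5 160.    8. ]
tl [575.4 372.8   8. ]
bar1 [498.3 280.6 106. ]
bar2 [531.8 242.2 106. ]
hub [515.6 261.5  50. ]
```

```bash
python3 - <<'E'
from h import *
from scipy.spatial.transform import Rotation as R
o=r.get_obs();M=R.from_rotvec(o['orientation']).as_matrix();print(M.round(3));z=M[:,2];print('jaw yaw',np.degrees(np.arctan2(z[1],z[0])),o['q'])
E
```

```text
[[-0.001 -0.913  0.408]
 [-0.001  0.408  0.913]
 [-1.     0.    -0.002]]
jaw yaw 65.94984486274501 [ 9.48200188e-01  2.59300106e-01  1.53600057e+00 -9.12856971e-06
  1.34798434e+00 -2.02839446e-01]
```

Request:
jog_arm(
  motion=[
    [[0.324,-0.348,-0.03],[0,0,40],0.036],
    [[0.324,-0.348,-0.03],[0,0,40],0.036],
    [[0.324,-0.348,-0.03],[0,0,40],0.036],
    [[0.324,-0.348,-0.03],[0,0,40],0.036],
    [[0.324,-0.348,-0.03],[0,0,40],0.036],
    [[0.324,-0.348,-0.03],[0,0,40],0.036],
    [[0.324,-0.348,-0.03],[0,0,40],0.036],
    [[0.324,-0.348,-0.03],[0,0,40],0.036],
  ],
  grip_force=25,
)

```text
clock: 0.9
eef_pos: [478.5, 228.8, 188.6]
orientation: [-1.411, 1.065, 1.412]
contact_force: [0.4, -0.3, 0.1]
opening: 35.9
```

Request:
jog_arm(
  motion=[
    [[0.07,-0.075,-0.04],[0,0,0],0.036],
    [[0.07,-0.075,-0.04],[0,0,0],0.036],
    [[0.07,-0.075,-0.04],[0,0,0],0.036],
    [[0.07,-0.075,-0.04],[0,0,0],0.036],
    [[0.07,-0.075,-0.04],[0,0,0],0.036],
  ],
)

```text
clock: 1.4
eef_pos: [546.9, 156.2, 148.9]
orientation: [-1.41, 1.065, 1.412]
contact_force: [0.0, -0.7, -0.3]
opening: 36.1
```

```bash
python3 - <<'E'
from h import *
from scipy.spatial.transform import Rotation as R
o=r.get_obs();z=R.from_rotvec(o['orientation']).as_matrix()[:,2];print(o['eef_pos'],np.degrees(np.arctan2(z[1],z[0])))
c=r.camera_model('wrist');print(np.array(c['intrinsics']).round(1).tolist())
im=r.grab_frame('wrist')[:,:,::-1];T=np.array(c['world_to_cam'])
p=(T@[548,154,89,1])[:3];K=np.array(c['intrinsics']);th=np.arctan2(np.hypot(*p[:2]),p[2]);d=p[:2]/np.hypot(*p[:2]);print('pred grip',K[:2,2]+K[0,0]*th*d)
cv2.imwrite('pics/w1.png',im)
E
```

```text
[546.92278025 156.17550768 148.92794718] 105.94414842404251
[[297.3, 0.0, 253.3], [0.0, 297.3, 194.6], [0.0, 0.0, 1.0]]
pred grip [248.32309514 204.71902466]
```

View pics/w1.png

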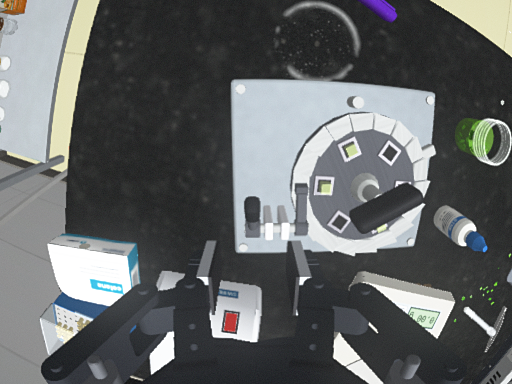

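```bash
cat >> h.py <<'E'
def wplane(uv,z):
    c=r.camera_model('wrist');T=np.array(c['world_to_cam']);K=np.array(c['intrinsics'])
    v=np.array(uv)-K[:2,2];n=np.hypot(*v);t=n/K[0,0];d=np.r_[np.sin(t)*v/n,np.cos(t)]
    R=T[:3,:3];o=-R.T@T[:3,3];d=R.T@d;return o+d*(z-o[2])/d[2]
E
python3 - <<'E'
from h import *
np.set_printoptions(precision=1,suppress=True)
b=blob('pics/w1.png',(240,188,266,238),45);print(b)
print(wplane(b[0],91), wplane(b[2][0],91))
for n,p,z in [('post',(269,222),63),('post',(283,222),63),('handle',(388,207),106),('hub',(250,228),60),('plate bl',(435,95),8),('plate br',(232,81),8),('tr',(235,252),8),('lug',(430,151),45),('pin',(356,101),45)]: print(n,wplane(p,z))
E
```

```text
(array([246., 214.]), np.int32(1), ((246.0, 214.0), (0.0, 0.0), 0.0))
[555.7 154.7  91. ] [555.7 154.7  91. ]
post [569.  179.6  63. ]
post [565.5 192.   63. ]
handle [513.8 260.5 106. ]
hub [580.9 164.9  60. ]
plate bl [393.3 329.6   8. ]
plate br [456.2 110.2   8. ]
tr [639.7 162.7   8. ]
lug [457.9 321.6  45. ]
pin [440.4 225.6  45. ]
```

Request:
jog_arm(
  motion=[
    [[0.002,0,-0.04],[0,0,0],0.036],
    [[0.002,0,-0.04],[0,0,0],0.036],
    [[0.002,0,-0.04],[0,0,0],0.036],
  ],
)

```text
clock: 1.75
eef_pos: [548.5, 156.7, 109.4]
orientation: [-1.412, 1.064, 1.414]
contact_force: [0.4, 0.5, -0.9]
opening: 36.1
```

```bash
python3 - <<'E'
from h import *
print(r.get_obs()['eef_pos'])
im=r.grab_frame('wrist')[:,:,::-1][120:300,160:400];cv2.imwrite('pics/w2.png',cv2.resize(im,None,fx=3,fy=3,interpolation=cv2.INTER_CUBIC))
E
```

```text
[548.46363085 156.68149829 109.38213649]
```

View pics/w2.png

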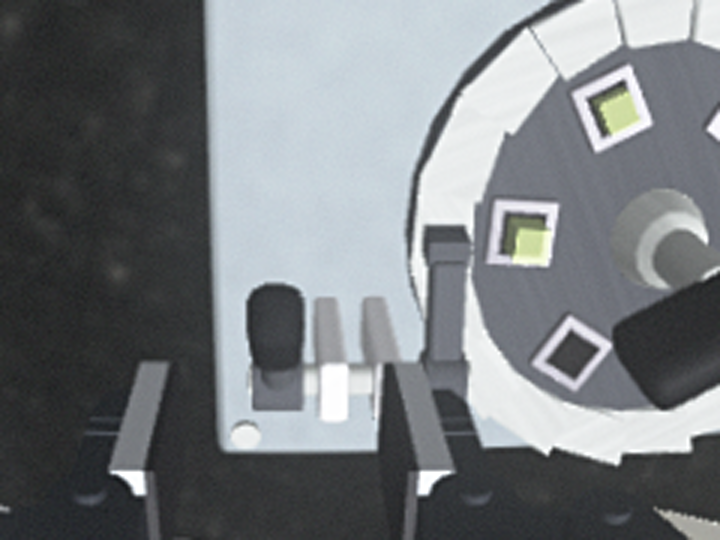

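Request:
jog_arm(
  motion=[
    [[0,0,-0.026],[0,0,0],0.036],
    [[0,0,-0.026],[0,0,0],0.036],
    [[0,0,-0.026],[0,0,0],0.0],
    [[0,0,-0.026],[0,0,0],0.0],
    [[0,0,-0.026],[0,0,0],0.0],
    [[0,0,-0.026],[0,0,0],0.0],
    [[0,0,-0.026],[0,0,0],0.0],
  ],
  grip_force=25,
)

```text
clock: 2.5
eef_pos: [549.9, 155.7, 84.2]
orientation: [-1.412, 1.064, 1.411]
contact_force: [-2.3, 1.4, 6.5]
opening: 10.7
```

Request:
jog_arm(
  motion=[
    [[0.0045,0.0013,0.005],[0,0,0],0.0],
    [[0.01,0.003,0.01],[0,0,0],0.0],
    [[0.0155,0.0045,0.0135],[0,0,0],0.0],
    [[0.022,0.0064,0.0166],[0,0,0],0.0],
    [[0.029,0.0083,0.0185],[0,0,0],0.0],
    [[0.0356,0.0102,0.0198],[0,0,0],0.0],
    [[0.0425,0.0122,0.0198],[0,0,0],0.0],
    [[0.0494,0.0142,0.0192],[0,0,0],0.0],
  ],
)

```text
clock: 3.3
eef_pos: [598.9, 169.9, 101.9]
orientation: [-1.41, 1.066, 1.413]
contact_force: [-3.1, 3.4, -7.2]
opening: 9.6
```

Request:
jog_arm(
  motion=[
    [[0.0065,0.002,-0.0015],[0,0,0],0.0],
    [[0.013,0.004,-0.004],[0,0,0],0.0],
    [[0.018,0.0055,-0.0068],[0,0,0],0.0],
    [[0.018,0.0055,-0.0068],[0,0,0],0.0],
  ],
)

```text
clock: 3.7
eef_pos: [618.8, 175.7, 96.1]
orientation: [-1.412, 1.062, 1.409]
contact_force: [-1.6, 3.9, 0.2]
opening: 9.2
```

```bash
python3 - <<'E'
from h import *
o=r.get_obs();print(o['eef_pos'],o['contact_force'],o['opening'])
im=r.grab_frame('wrist')[:,:,::-1][120:300,160:400];cv2.imwrite('pics/w3.png',cv2.resize(im,None,fx=3,fy=3,interpolation=cv2.INTER_CUBIC))
E
```

```text
[618.81997505 175.6839669   96.10891287] [-1.59753449  3.8789085   0.18868077] 9.179026914737415
```

View pics/w3.png

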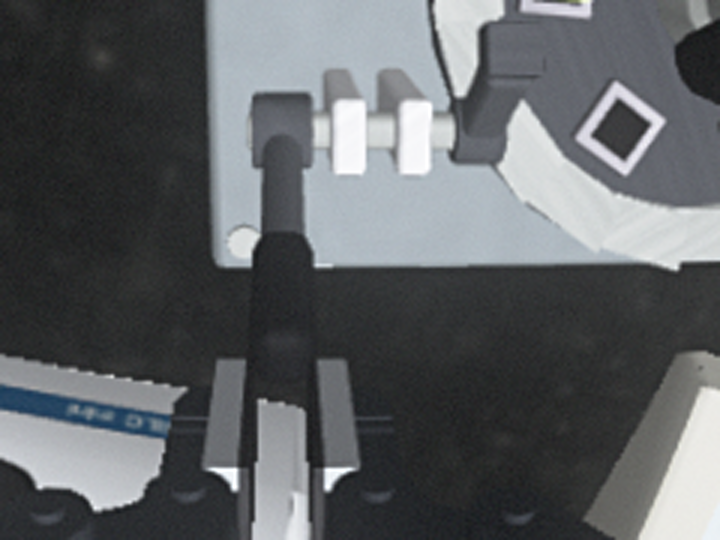

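Request:
jog_arm(
  motion=[
    [[0,0,0],[0,0,0],0.036],
    [[0,0,0],[0,0,0],0.036],
    [[0,0,0],[0,0,0],0.036],
    [[0,0,0.07],[0,0,0],0.036],
    [[0,0,0.07],[0,0,0],0.036],
    [[0,0,0.07],[0,0,0],0.036],
  ],
)

```text
clock: 4.35
eef_pos: [620.0, 175.0, 170.1]
orientation: [-1.416, 1.059, 1.404]
contact_force: [-1.0, 0.4, 0.2]
opening: 35.8
```

```bash
python3 - <<'E'
from h import *
from scipy.spatial.transform import Rotation as R
o=r.get_obs();z=R.from_rotvec(o['orientation']).as_matrix()[:,2];print(o['eef_pos'],np.degrees(np.arctan2(z[1],z[0])),o['contact_force'])
im=r.grab_frame('wrist')[:,:,::-1];cv2.imwrite('pics/w4.png',im[60:330,130:490])
print(r.camera_model('wrist')['world_to_cam'])
E
```

```text
[619.9781217  174.99073905 170.12716001] 105.93418843620688 [-0.99616571  0.43114079  0.19956402]
[[-2.74263055e-01  9.61654026e-01 -1.14528248e-03  1.44020370e-01]
 [ 9.08270819e-01  2.59429118e-01  3.28238711e-01 -6.35233982e+02]
 [ 3.15949197e-01  8.89835249e-02 -9.44594112e-01  1.27650936e+02]
 [ 0.00000000e+00  0.00000000e+00  0.00000000e+00  1.00000000e+00]]
```

View pics/w4.png

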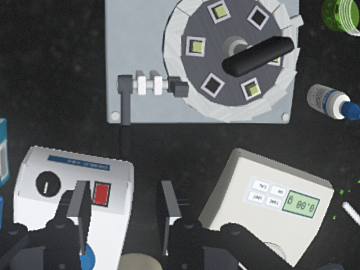

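```bash
python3 - <<'E'
from h import *
im=cv2.imread('pics/w4.png').max(2);m=(im[25:90,215:305]<45).astype(np.uint8)
n,l,st,ce=cv2.connectedComponentsWithStats(m);print(st,ce)
k=1+np.argmax(st[1:,4]);p=np.argwhere(l==k)[:,::-1]+[215+130,25+60]
P=np.array([wplane(q,104)[:2] for q in p]);c=P.mean(0);b=cv2.minAreaRect(P.astype(np.float32));v=np.linalg.svd(P-c,full_matrices=False)[2][0];print(c,b,np.degrees(np.arctan2(v[1],v[0])))
E
```

```text
[[   0    0   90   65 4601]
 [  80    0   10   65  400]
 [   7   11   70   41  816]
 [  73   24    4    3    4]
 [  71   27    1    1    1]
 [  66   28    4    3    5]
 [  61   31    3    2    3]
 [  59   33    1    1    1]
 [  53   35    2    2    2]
 [  56   34    2    2    2]
 [  47   37    5    3    5]
 [  44   41    1    1    1]
 [  37   43    2    2    2]
 [  40   43    1    1    1]
 [  42   42    1    1    1]
 [  32   47    1    1    1]
 [  89   55    1    1    1]
 [  87   63    3    2    3]] [[41.98543795 32.63594871]
 [85.63       32.5975    ]
 [37.8627451  27.89705882]
 [74.5        25.25      ]
 [71.         27.        ]
 [67.4        29.2       ]
 [62.         31.66666667]
 [59.         33.        ]
 [53.5        35.5       ]
 [56.5        34.5       ]
 [49.         38.2       ]
 [44.         41.        ]
 [37.5        43.5       ]
 [40.         43.        ]
 [42.         42.        ]
 [32.         47.        ]
 [89.         55.        ]
 [88.         63.66666667]]
[516.96848309 255.1997552 ] ((516.2345581054688, 260.07904052734375), (17.17531394958496, 66.47593688964844), 44.433128356933594) -46.24014043255545
```

Request:
jog_arm(
  motion=[
    [[-0.1045,0.085,0],[0,0,-8.5],0.044],
    [[-0.1045,0.085,0],[0,0,-17],0.044],
    [[-0.1045,0.085,0],[0,0,-25.5],0.044],
    [[-0.1045,0.085,0],[0,0,-34],0.044],
    [[-0.1045,0.085,0],[0,0,-42.5],0.044],
    [[-0.1045,0.085,0],[0,0,-51],0.044],
    [[-0.1045,0.085,0],[0,0,-59],0.044],
    [[-0.1045,0.085,0],[0,0,-63],0.044],
  ],
)

```text
clock: 5.2
eef_pos: [511.7, 259.7, 163.7]
orientation: [-0.583, 1.494, 0.583]
contact_force: [-0.2, -0.4, -0.1]
opening: 44.1
```

Request:
jog_arm(
  motion=[
    [[0,0,-0.035],[0,0,0],0.044],
    [[0,0,-0.035],[0,0,0],0.044],
    [[0,0,-0.035],[0,0,0],0.044],
    [[0,0,-0.035],[0,0,0],0.044],
  ],
)

```text
clock: 5.6
eef_pos: [513.0, 260.1, 131.0]
orientation: [-0.586, 1.49, 0.586]
contact_force: [-0.8, 0.7, 0.5]
opening: 44.2
```

```bash
python3 - <<'E'
from h import *
from scipy.spatial.transform import Rotation as R
o=r.get_obs();z=R.from_rotvec(o['orientation']).as_matrix()[:,2];print(o['eef_pos'],np.degrees(np.arctan2(z[1],z[0])),o['contact_force'])
im=r.grab_frame('wrist')[:,:,::-1];cv2.imwrite('pics/w5.png',im[60:330,80:440])
E
```

```text
[513.01626245 260.14156075 130.96533636] 42.951153105266734 [-0.7949093   0.74399732  0.45863423]
```

View pics/w5.png

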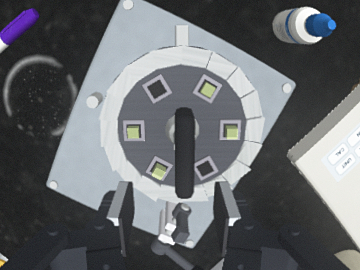

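```bash
python3 - <<'E'
from h import *
im=cv2.imread('pics/w5.png').max(2);m=(im[100:205,168:200]<38).astype(np.uint8)
n,l,st,ce=cv2.connectedComponentsWithStats(m)
k=1+np.argmax(st[1:,4]);print(st[k]);p=np.argwhere(l==k)[:,::-1]+[168+80,100+60]
for z in(106,90):
  P=np.array([wplane(q,z)[:2] for q in p]);b=cv2.minAreaRect(P.astype(np.float32));print(z,b,P.mean(0))
for q in [(132,182),(215,182)]: print(wplane((q[0]+80,q[1]+60),120))
E
```

```text
[ 8 15  1  1  1]
106 ((491.28363037109375, 286.8962707519531), (0.0, 0.0), 0.0) [491.28363789 286.89627854]
90 ((494.359619140625, 283.8492736816406), (0.0, 0.0), 0.0) [494.35961186 283.84928365]
[498.46922779 236.46514565 120.        ]
[538.70005482 273.82503499 120.        ]
```

```bash
python3 - <<'E'
from h import *
im=cv2.imread('pics/w5.png').max(2);print(im[150,168:205:2])
for th in(45,52,60):
  m=(im[100:205,168:200]<th).astype(np.uint8)
  n,l,st,ce=cv2.connectedComponentsWithStats(m)
  k=1+np.argmax(st[1:,4]);p=np.argwhere(l==k)[:,::-1]+[168+80,100+60]
  P=np.array([wplane(q,104)[:2] for q in p]);b=cv2.minAreaRect(P.astype(np.float32));print(th,st[k],b,P.mean(0))
print([wplane(q,106)[:2] for q in [(263,168),(267,256)]])
E
```

```text
[107 108 107 105  40  51  56  53  58  60  54  56  51  69 110 107 107 106
 106]
45 [ 7  8 11 13 39] ((491.7861022949219, 288.6522521972656), (3.747234582901001, 9.667346000671387), 5.529641151428223) [491.81954062 288.96336499]
52 [  7   8  19  71 422] ((509.8486022949219, 275.02911376953125), (12.214478492736816, 51.09790802001953), 43.04549789428711) [501.62724369 280.42231988]
60 [   7    8   20   90 1344] ((515.5559692382812, 269.4762268066406), (12.975028038024902, 67.0060043334961), 43.04824447631836) [510.98324281 273.46079059]
[array([491.38996405, 293.41811325]), array([538.65769319, 248.03073106])]
```

Request:
jog_arm(
  motion=[
    [[0.0045,0.004,0],[0,0,0],0.044],
    [[0.0045,0.004,-0.02],[0,0,0],0.044],
    [[0.0045,0.004,-0.046],[0,0,0],0.044],
    [[0.0045,0.004,-0.046],[0,0,0],0.044],
    [[0.0045,0.004,-0.046],[0,0,0],0.044],
  ],
)

```text
clock: 6.15
eef_pos: [517.4, 264.4, 84.8]
orientation: [-0.586, 1.49, 0.586]
contact_force: [0.3, 0.8, -0.2]
opening: 44.1
```

Request:
jog_arm(
  motion=[
    [[0,0,0],[0,0,0],0.024],
    [[0,0,0],[0,0,0],0.024],
    [[0,0,0],[0,0,0],0.01],
    [[0,0,0],[0,0,0],0.01],
    [[0,0,0],[0,0,0],0.01],
  ],
  grip_force=25,
)

```text
clock: 6.65
eef_pos: [518.8, 265.1, 85.8]
orientation: [-0.585, 1.486, 0.586]
contact_force: [2.1, 3.9, 3.7]
opening: 12.5
```

Request:
jog_arm(
  motion=[
    [[0,0,0],[0,0,5],0.01],
    [[0,0,0],[0,0,10],0.01],
    [[0,0,0],[0,0,15],0.01],
    [[0,0,0],[0,0,20],0.01],
    [[0,0,0],[0,0,25],0.01],
    [[0,0,0],[0,0,25],0.01],
    [[0,0,0],[0,0,25],0.01],
  ],
)

```text
clock: 7.35
eef_pos: [518.9, 265.3, 85.7]
orientation: [-0.921, 1.362, 0.92]
contact_force: [3.1, 5.0, 4.3]
opening: 12.3
```

```bash
cat > s.py <<'E'
from h import *
from scipy.spatial.transform import Rotation as R
o=r.get_obs();z=R.from_rotvec(o['orientation']).as_matrix()[:,2];print(o['clock'],o['eef_pos'],'yaw',np.degrees(np.arctan2(z[1],z[0])),o['contact_force'],o['moment'],o['opening'])
E
python3 s.py
```

```text
7.35 [518.90115888 265.27709275  85.74542927] yaw 67.95347654587404 [3.10423045 4.97610411 4.25710442] [ 0.78388499 -0.57608952  0.00144033] 12.2997045716478
```

Request:
jog_arm(
  motion=[
    [[0,0,0],[0,0,5],0.01],
    [[0,0,0],[0,0,10],0.01],
    [[0,0,0],[0,0,15],0.01],
    [[0,0,0],[0,0,20],0.01],
    [[0,0,0],[0,0,25],0.01],
    [[0,0,0],[0,0,25],0.01],
  ],
)

```text
clock: 7.95
eef_pos: [519.0, 265.5, 85.8]
orientation: [-1.249, 1.178, 1.247]
contact_force: [3.7, 5.6, 4.1]
opening: 12.3
```

```bash
python3 s.py; python3 - <<'E'
from h import *
im=r.grab_frame('wrist')[:,:,::-1];cv2.imwrite('pics/w6.png',im[20:320,60:440])
im=r.grab_frame('top')[:,:,::-1];cv2.imwrite('pics/t6.png',im)
E
```

```text
7.95 [518.95714044 265.46076402  85.78013395] yaw 93.08453733372981 [3.74006525 5.63996    4.11630948] [ 0.89933682 -0.60623434  0.05191579] 12.254158946055526
```

View pics/w6.png

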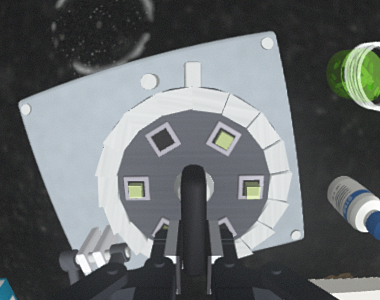

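Request:
jog_arm(
  motion=[
    [[0,0,0],[0,0,4],0.01],
    [[0,0,0],[0,0,8],0.01],
    [[0,0,0],[0,0,11],0.01],
    [[0,0,0],[0,0,14],0.01],
    [[0,0,0],[0,0,14],0.01],
  ],
)

```text
clock: 8.55
eef_pos: [518.9, 265.5, 85.8]
orientation: [-1.425, 1.049, 1.422]
contact_force: [3.8, 5.3, 4.0]
opening: 12.4
```

```bash
python3 s.py
```

```text
8.55 [518.9367108  265.52956543  85.77489437] yaw 107.01194017941665 [3.83698774 5.2940053  3.99972844] [ 0.98471097 -0.53978231 -0.06857379] 12.380016085923856
```

Request:
jog_arm(
  motion=[
    [[0,0,0],[0,0,2],0.01],
    [[0,0,0],[0,0,4],0.01],
    [[0,0,0],[0,0,4],0.01],
  ],
)

```text
clock: 8.85
eef_pos: [519.0, 265.5, 85.8]
orientation: [-1.473, 1.009, 1.47]
contact_force: [4.2, 5.3, 3.9]
opening: 12.1
```

```bash
python3 s.py
```

```text
8.85 [518.97208252 265.54716429  85.76982748] yaw 110.93238741715041 [4.2210855  5.2514381  3.94785248] [ 1.03785474 -0.58008457 -0.42189799] 12.136927306281107
```

Request:
jog_arm(
  motion=[
    [[0,0,0],[0,0,2],0.01],
    [[0,0,0],[0,0,3],0.01],
    [[0,0,0],[0,0,3],0.01],
  ],
)

```text
clock: 9.15
eef_pos: [518.9, 265.5, 85.8]
orientation: [-1.51, 0.977, 1.506]
contact_force: [3.4, 5.1, 4.4]
opening: 12.0
```

```bash
python3 s.py; python3 - <<'E'
from h import *
im=r.grab_frame('wrist')[:,:,::-1];cv2.imwrite('pics/w7.png',cv2.resize(im[60:280,120:420],None,fx=2,fy=2))
E
```

```text
9.15 [518.94637996 265.5032684   85.79997738] yaw 113.88615464501025 [3.36603106 5.10265723 4.37132626] [ 0.9441035  -0.52516466 -0.67075823] 11.973166988256224
```

View pics/w7.png

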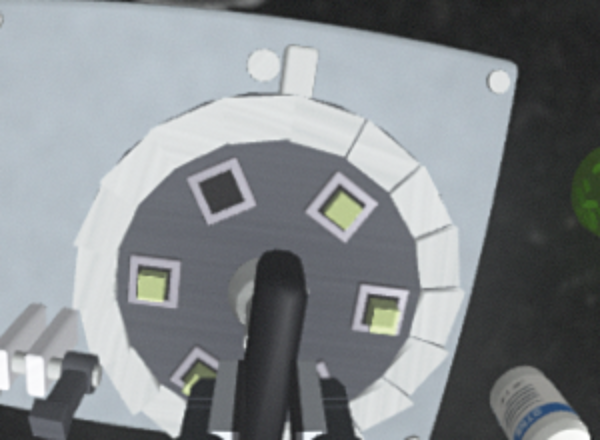

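Request:
jog_arm(
  motion=[
    [[0,0,0],[0,0,-2],0.01],
    [[0,0,0],[0,0,-2],0.044],
    [[0,0,0],[0,0,-2],0.044],
    [[0,0,0],[0,0,-2],0.044],
    [[0,0,0.1],[0,0,-2],0.044],
    [[0,0,0.1],[0,0,-2],0.044],
    [[0,0,0.1],[0,0,-2],0.044],
    [[0,0,0.1],[0,0,-2],0.044],
  ],
)

```text
clock: 10.0
eef_pos: [517.7, 264.1, 185.6]
orientation: [-1.487, 1.001, 1.484]
contact_force: [-0.4, -0.4, -0.4]
opening: 44.0
```

```bash
python3 s.py; python3 - <<'E'
from h import *
im=r.grab_frame('wrist')[:,:,::-1];cv2.imwrite('pics/w8.png',cv2.resize(im[60:330,80:440],None,fx=2,fy=2))
E
```

```text
10.0 [517.72004298 264.11411701 185.60357477] yaw 111.95971446760477 [-0.41813808 -0.36687616 -0.42154263] [-0.0459036   0.01786508  0.0036163 ] 44.03764374691763
```

View pics/w8.png

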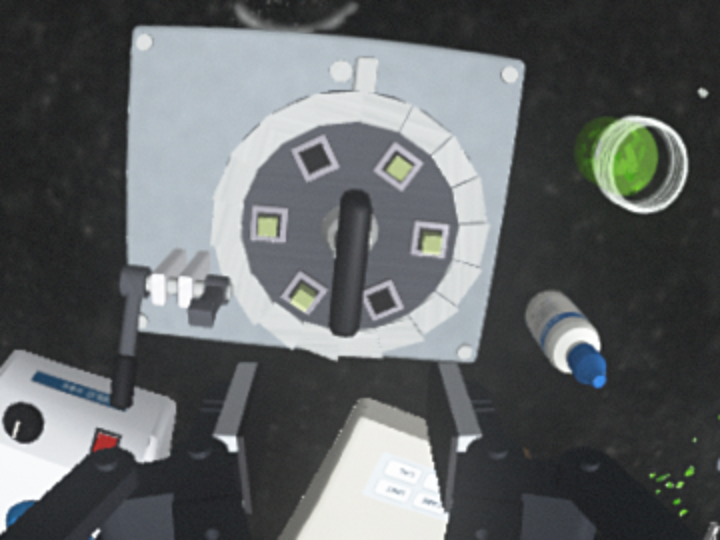

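The lug sits against the pin with a gap of about 2°, the pawl is thrown over, and the gripper is clear at zero force.

```bash
python3 -c "
from plant import r
print(r.close_job())"
```

```text
the job is handed in; nothing more can be done
None
```

The pawl is thrown over, the wheel is back at its home stop, and I handed the job in at about 10 s of the 40 s allowed. The hand-in reports no verdict, so this rests on my own checks.

**What I did:** I gripped the pawl lever, swung it along its arc to about 1.4 rad and let it fall over to its limit. Then I gripped the T-handle and turned the wheel back about 68° anticlockwise. The moment rose to 0.67 N m, against about 0.06 N m of normal friction, which showed the lug was against the pin. I eased back 2°, opened the gripper and lifted clear.

**Last checks:**
- **Wheel:** the last picture shows the lug beside the pin with a gap of roughly 2°; the limit is 8.6°. I did not measure wheel speed directly.
- **Pawl:** the same picture shows the lever lying on its far side and the pawl off the teeth.
- **Contact:** the force on the tool was about zero, with the gripper 100 mm above where it held the handle.

**Disagreement:** the wrist camera placed the wheel's axis about 8 mm in y from where the top camera put it. I aimed between the two, and the forces stayed below 8 N during the grip and turn.

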